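# Lay out bearing rollers and hold the sprung magnifier over them

### The job

Tip the five bearing rollers out of the small steel cup into the aluminium inspection pan, and stand the empty cup upright on the bench top again. Then take hold of the magnifier (its upright tab is the handle), pull its sprung rod out of the sleeve until the black ring on the rod is level with the sleeve's mouth, and finish still holding it there, because the spring would draw it back. Leave everything else on the bench where it is and keep all five rollers in the pan.

Things in the scene. Friction and masses are not known exactly. Their poses are not given: they have to be found in the camera images.
- cup: Open flared steel cup, no handle, 120 g, 60 mm high; outer diameter 54 mm at the foot, 60 mm at 20 mm up, 65 mm at 36 mm up, 72 mm at the rim; 3 mm wall. Flare 8 degrees: drains tilted about 110 degrees if the hand, held low and leaning, leaves the mouth clear. Origin at the centre of its underside, z up through the mouth. Starts upright, right (-y) of the pan, nearer or farther than the tin.
- roller0: One of five equal oiled steel bearing rollers (they slide easily, friction about 0.3), a short cylinder 16 mm in diameter and 16 mm long, 22 g; origin at its centre, z along its axis. Starts in the cup.
- roller1: One of five equal oiled steel bearing rollers (they slide easily, friction about 0.3), a short cylinder 16 mm in diameter and 16 mm long, 22 g; origin at its centre, z along its axis. Starts in the cup.
- roller2: One of five equal oiled steel bearing rollers (they slide easily, friction about 0.3), a short cylinder 16 mm in diameter and 16 mm long, 22 g; origin at its centre, z along its axis. Starts in the cup.
- roller3: One of five equal oiled steel bearing rollers (they slide easily, friction about 0.3), a short cylinder 16 mm in diameter and 16 mm long, 22 g; origin at its centre, z along its axis. Starts in the cup.
- roller4: One of five equal oiled steel bearing rollers (they slide easily, friction about 0.3), a short cylinder 16 mm in diameter and 16 mm long, 22 g; origin at its centre, z along its axis. Starts in the cup.
- station: Fixed grey base plate, 8 mm thick, with an open aluminium pan on it, its floor lined with dark rubber, and a horizontal sleeve on two posts beyond the pan's +y end. Origin on the bench top under the pan's centre; y runs along the sleeve away from the pan. Pan 180 mm (x) by 220 mm (y) outside, walls 4 mm, inner floor 12 mm and rim 44 mm above the bench; plate around it 200 by 235 mm.
- sleeve_mouth (a point): Centre of the sleeve's mouth, where the rod comes out; station frame (0, 185, 120) mm. The sleeve is 22 mm in diameter (34 mm at its posts), level, and runs from here 190 mm along the station's +y.
- lens (a joint): How far the sprung rod is pulled out, in m: 0 fully in (start), 0.140 with the middle of the 6 mm wide black ring on the rod at the sleeve's mouth, 0.165 at the stop. It slides along the station's -y. The spring pulls it in with 4 N at 0 and 10 N at the mark, where the lens stands over the middle of the pan.
- tab_grip (a point): Grip point on the magnifier's upright black pull tab, at the front of its round lens frame (76 mm across, 8 mm thick, level, 120 mm above the bench). Tab: 14 mm thick along the station's y, 26 mm wide, from 114 to 182 mm above the bench; this point is in its middle plane, 160 mm up. Rod in: station (0, 95, 160) mm; at the mark: (0, -45, 160) mm.
- tin: Bystander: closed upright steel tin, 68 mm in diameter, 60 mm high, origin under its centre. It stands at the other of the two places to the right of the pan, with the cup.
- wrench: Bystander: flat open wrench 170 mm long lying along x between the pan and the cup; origin under its middle.
- hub: Bystander: steel hub, a disc 68 mm in diameter and 22 mm high with a 28 mm boss on top (38 mm in all), near left; origin under its centre.
- screwdriver: Bystander: screwdriver 200 mm long lying on the right; origin under its middle.
Things that resemble listed ones, but are neither listed nor needed, are in the scene too. What is shaped like the cup but green, pink or purple is not meant.

How it is judged:
By the outcome, as a careful person would: the job done as asked, in the order asked, and still so for the second after the job is handed in, while the arm keeps its last pose, push and grip.
It also fails if it takes over 61 s, if anything falls off the work surface, if the arm or the gripper's body presses on something with over 40 N, if the wrist force passes 120 N, or if a joint passes its speed limit or range.

### The arm

A 6-joint arm with a two-finger parallel gripper is mounted at the origin on the work surface. World frame = base frame: x ahead of the robot, y to its left, z up, the work surface at z = 0. Lengths are in m, angles in rad, forces in N, time in s.
With the tool pointing down it reaches from about 0.3 to 0.775 m from the base axis. Payload 14.6 kg.
Tool frame: the origin (TCP) lies at the very end of the fingers, on their centre line; the grasp point (between the pads) lies 19 mm behind it; z points along the fingers, y is the line along which they close (so a half turn about z gives the same grasp; the last joint's range is limited). The gripper opens to 94 mm and grips with 3 to 60 N. Pads are 16 mm wide; open, the fingers measure 119 mm over their backs; the gripper's body (75 mm by 177 mm) begins 78 mm behind the grasp point.
Start: joints at [-1.226, 0.3, 1.521, -0, 1.321, -0.067], TCP at [0.22, -0.504, 0.205] pointing down, gripper open.
Joint ranges: [-3.03, 3.03], [-0.79, 2.21], [0.23, 2.52], [-1.04, 4.18], [0, 3.07], [-2.55, 2.55]. Speed limits (rad/s): [2.22, 2.22, 2.57, 3.14, 3.14, 3.14].

### API

Orientations are given as [roll, pitch, yaw] about the fixed x, y, z axes, in that order (R = Rz(yaw) Ry(pitch) Rx(roll)).
In Python, from station import ctrl, cams gives the robot as it stands. The module is installed in compiled form; this text tells all that it offers.
- The arm moves only by the tool arm_command, never from a script. Its argument "plan" is a list that holds one entry, the list of rows, each a list of 7 numbers: the shift along the tool's x, y, z in mm, then the turn, a rotation vector about the tool's x, y, z in rad, then the closure, from -1 (fully open) to 1 (shut). A call has 1 to 12 rows; each row is the pose to reach, as a shift and turn from the pose commanded when the call began, along the tool's axes at that moment; what a row does not reach only later rows make up. A row lasts 1/10 s, in which the tool goes at most 50 mm and 8.59 degrees, less where a joint would pass 70% of its speed; a pose out of reach is approached as far as the arm can. A call with a gripper value outside its range is refused whole. The fingers move at their own pace and stop on an object; "squeeze" is the grip in N (left out, the last holds). Time passes only in rows, so rows that repeat a pose let the fingers close. It gives the time, the measured TCP pose, the force, the opening and the grip force at its end, in the units of the state.
- ctrl.get_obs(): the state, without advancing time (a new reading comes with each control period).
- cams.camera(name): name is "side" or "top" or "wrist"; returns (picture, depth): 384x512x3 uint8, blue, green, red; 384x512 float32, m along the optical axis (not along the pixel's ray), 0 where there is no reading.
- cams.camera_info(name): a dict with "fx", "fy", "cx", "cy" (pixels), "world_to_cam" (4x4, takes a point from world to camera coordinates). Camera axes: x right, y down, z forward; pixel columns grow to the right and rows downward; lengths in m; the calibration is good to about 2 mm. A picture is of the moment at which its call begins: read the wrist's pose just before it. camera_info takes no time and is no camera call; for the wrist camera it gives the pose at the moment of the call.
- ctrl.hand_in(): hands the job in; it is judged then, once.
The state is a dict: "time_s": time; "qpos": joint angles; "joint_vel": joint speeds; "tau": joint torques, N m; "ee_pos": TCP position; "eef_rot": TCP orientation; "force": force on the tool from outside, world axes, zero at the start; "moment": the same for the moment, N m; "grip_width": finger opening in m; "grip_force": force on a finger pad.
Only numpy, scipy, OpenCV 4.12 (cv2) and the standard library are available. Lean on these libraries where they do the work, as an engineer would, in place of code of your own. Each camera call takes 0.05 s, during which the arm holds its last target. There are 200 camera calls.

## Working session

There is one attempt and no reset: what is moved stays moved. The work goes in short steps, Python scripts to look and compute and a tool call to move; the robot and the scene stay as the last step left them, time stands still between calls to the robot, and variables do not carry over. Pictures are saved under pics/ and viewed, at most 10 in all, crops included, and the job is handed in when it is done.

Besides the shell and the picture viewer there is one more tool, called after "Call:" in YAML: its name, and indented under it one key for each argument. arm_command: Moves the arm, as the interface text tells. Its arguments: {"type":"object","properties":{"plan":{"type":"array"},"squeeze":{"type":"number"}},"required":["plan"]}

```bash
mkdir -p pics
cat > h.py <<'E'
import numpy as np, cv2
from scipy.spatial.transform import Rotation as R
from station import ctrl, cams
def shot(n,f):
    info=cams.camera_info(n); p,d=cams.camera(n); cv2.imwrite('pics/'+f+'.png',p); np.savez('pics/'+f+'.npz',p=p,d=d,**{k:info[k] for k in('fx','fy','cx','cy','world_to_cam')}); return p,d,info
def pts(f):
    z=np.load('pics/'+f+'.npz'); d=z['d']; v,u=np.mgrid[:384,:512]
    c=np.stack([(u-z['cx'])/z['fx']*d,(v-z['cy'])/z['fy']*d,d,np.ones_like(d)],-1)
    w=c@np.linalg.inv(z['world_to_cam']).T; w=w[...,:3]; w[d==0]=np.nan; return z['p'],w
E
python3 - <<'E'
from h import *
p,_,_=shot('top','top0');q,_,_=shot('side','side0')
cv2.imwrite('pics/t0.png',cv2.resize(p,(800,600)));cv2.imwrite('pics/s0.png',cv2.resize(q,(800,600)))
print(ctrl.get_obs())
E
```

```text
{'time_s': 0.1, 'qpos': array([-1.22559920e+00,  3.00390909e-01,  1.52148306e+00,  1.91129962e-05,
        1.32073477e+00, -6.66212028e-02]), 'joint_vel': array([ 0.00079498, -0.00118116, -0.00114808, -0.00030958, -0.00110697,
       -0.00058123]), 'tau': array([ 8.91763120e-04, -5.32646120e+01, -3.53284550e+01,  7.09935394e-02,
        2.34411901e-02, -4.72169154e-05]), 'ee_pos': array([ 0.22006529, -0.50380417,  0.20497179]), 'eef_rot': array([-3.14058005e+00, -8.61155844e-05,  4.11813549e-01]), 'force': array([ 0.12222587,  0.84450778, -0.02289652]), 'moment': array([ 0.00290525, -0.02639648,  0.03003491]), 'grip_force': 0.0, 'grip_width': 0.09401029705894057}
```

View pics/t0.png

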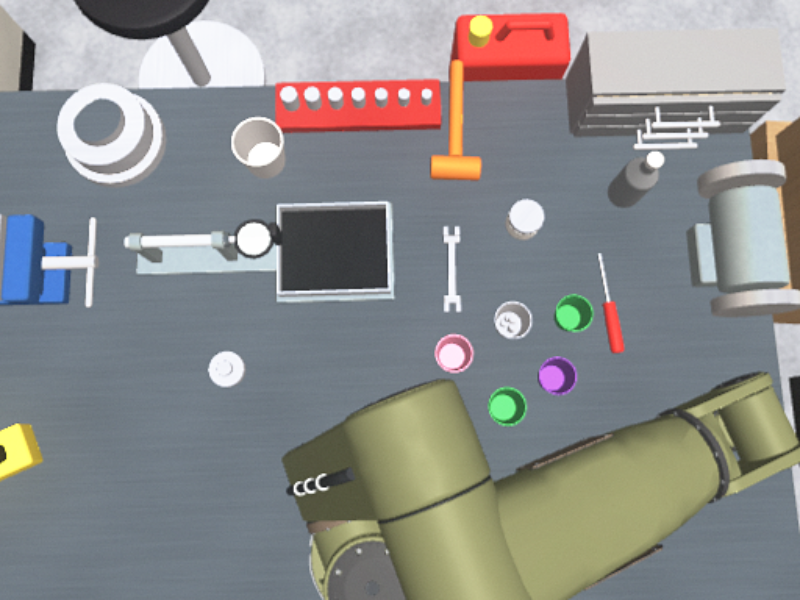

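View pics/s0.png

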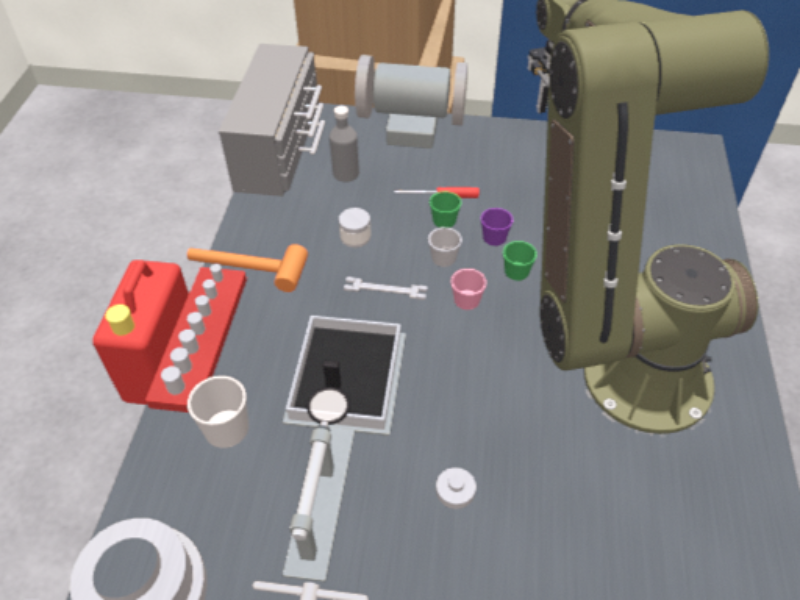

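The top view shows the steel cup with rollers at (513,320), with pink at (454,353), green at (574,314) and (507,406), and purple at (557,375). The tin is at (526,218), the pan spans (277..393, 202..300), and the tab is at about (278,235). Next I'll measure these in world coordinates.

Run:
```python
from h import *
p,w=pts('top0')
def reg(n,u,v,r,zl,zh):
    u*=.64;v*=.64;r*=.64
    vv,uu=np.mgrid[:384,:512]; m=((uu-u)**2+(vv-v)**2<r*r)&(w[...,2]>zl)&(w[...,2]<zh)
    q=w[m]; 
    if len(q)<4: print(n,'none');return
    (c,rad)=cv2.minEnclosingCircle(q[:,:2].astype(np.float32)); print(n,len(q),np.round(c,4),round(rad,4),'zmax',q[:,2].max().round(4))
for n,u,v in [('cup',513,320),('pink',454,353),('green1',574,314),('purple',557,375),('green2',507,406),('tin',526,218)]: reg(n,u,v,30,.052,.07)
reg('wr',452,268,48,.003,.03); reg('hub',226,368,30,.01,.05);reg('beaker',258,145,40,.05,.2)
reg('lens',254,238,22,.11,.13); reg('tab',278,235,16,.15,.2)
# pan rim
m=(w[...,2]>.038)&(w[...,2]<.05); vv,uu=np.mgrid[:384,:512]; m&=(uu>172)&(uu<256)&(vv>125)&(vv<195)
q=w[m]; print('pan',len(q),cv2.minAreaRect(q[:,:2].astype(np.float32)))
m=(w[...,2]>.11)&(w[...,2]<.15)&(uu>75)&(uu<165)&(vv>140)&(vv<165); q=w[m]; print('sleeve',len(q),cv2.minAreaRect(q[:,:2].astype(np.float32)),q[:,2].max())
p,w=pts('side0')
for n,u,v in [('cup',445,243)]: reg(n,u,v,30,.052,.07)
reg('tab',331,372,18,.135,.2)
vv,uu=np.mgrid[:384,:512]; m=(w[...,2]>.04)&(w[...,2]<.048)&(uu>175)&(uu<262)&(vv>200)&(vv<278)
q=w[m]; print('pan',len(q),cv2.minAreaRect(q[:,:2].astype(np.float32)))
m=((uu-331*.64)**2+(vv-372*.64)**2<14**2)&(w[...,2]>.14);print(w[m].min(0),w[m].max(0))
for n in('top','side'): print(n,np.linalg.inv(cams.camera_info(n)['world_to_cam']).round(3).tolist())
```

```text
cup 100 [ 0.428  -0.2695] 0.0364 zmax 0.0676
pink 109 [ 0.3665 -0.1545] 0.0358 zmax 0.0686
green1 108 [ 0.4385 -0.3878] 0.0365 zmax 0.0692
purple 111 [ 0.3189 -0.3476] 0.0358 zmax 0.0674
green2 106 [ 0.2647 -0.2494] 0.0359 zmax 0.0674
tin 379 [ 0.6322 -0.3083] 0.0342 zmax 0.0693
wr 1080 [ 0.5433 -0.1638] 0.0988 zmax 0.0159
hub 413 [0.3424 0.2872] 0.0448 zmax 0.0459
beaker 543 [0.7833 0.2141] 0.0522 zmax 0.1104
lens 493 [0.5834 0.2094] 0.0398 zmax 0.13
tab 73 [0.5824 0.1662] 0.0132 zmax 0.1866
pan 398 ((0.5835398435592651, 0.0721660703420639), (0.18250496685504913, 0.21917974948883057), 0.16072978079319)
sleeve 902 ((0.5799206495285034, 0.3258354961872101), (0.0703783929347992, 0.2423975020647049), 0.6943196058273315) 0.14211604824518576
cup 93 [ 0.422  -0.2898] 0.0617 zmax 0.0656
tab 133 [0.5814 0.1711] 0.0145 zmax 0.1859
pan 292 ((0.581749677658081, 0.07445390522480011), (0.1809358298778534, 0.22496044635772705), 0.46424299478530884)
[0.56755484 0.16175937 0.14005485] [0.5948507  0.17839118 0.18586952]
top [[-0.029, -0.982, 0.187, 0.222], [-1.0, 0.027, -0.015, -0.042], [0.01, -0.187, -0.982, 1.413], [0.0, 0.0, 0.0, 1.0]]
side [[-0.992, -0.097, 0.076, 0.355], [-0.123, 0.752, -0.647, 0.901], [0.006, -0.652, -0.758, 1.247], [0.0, 0.0, 0.0, 1.0]]
```

Call:
arm_command:
  plan:
    - [[0,0,-50,0.14,0,0,-1],[0,0,-100,0.28,0,0,-1],[0,0,-100,0.42,0,0,-1],[0,0,-100,0.5,0,0,-1],[0,0,-100,0.5,0,0,-1]]

```text
time_s: 0.6
ee_pos: [0.2204, -0.5046, 0.3023]
eef_rot: [-2.634, -0.0, 0.412]
force: [0.8, 0.1, -1.7]
grip_width: 0.0946
grip_force: 0.0
```

```bash
cat > rec.py <<'E'
from h import *
o=ctrl.get_obs(); print({k:np.round(v,4).tolist() for k,v in o.items() if k not in('tau','moment','joint_vel')})
open('log.txt','a').write(' '.join(map(str,[*o['qpos'],*o['ee_pos'],*o['eef_rot']]))+'\n')
E
echo "-1.22559920 .300390909 1.52148306 1.91129962e-05 1.32073477 -.0666212028 0.22006529 -0.50380417  0.20497179 -3.14058005 -8.61155844e-05 .411813549">log.txt; python3 rec.py
```

```text
{'time_s': 0.6, 'qpos': [-1.2128, 0.5823, 0.9789, -0.0298, 2.0868, -0.0619], 'ee_pos': [0.2204, -0.5046, 0.3023], 'eef_rot': [-2.6343, -0.0003, 0.4118], 'force': [0.8253, 0.1062, -1.6586], 'grip_force': 0.0, 'grip_width': 0.0946}
```

Call:
arm_command:
  plan:
    - [[50,0,0,0,0.14,0.1,-1],[80,0,0,0,0.28,0.2,-1],[100,0,0,0,0.42,0.3,-1],[100,0,0,0,0.5,0.3,-1],[100,0,0,0,0.5,0.3,-1]]

```text
time_s: 1.1
ee_pos: [0.3106, -0.4639, 0.3052]
eef_rot: [-2.567, -0.285, -0.112]
force: [0.2, -0.4, 0.2]
grip_width: 0.0938
grip_force: 0.0
```

```bash
python3 rec.py
```

```text
{'time_s': 1.1, 'qpos': [-1.2621, 0.4935, 1.1462, 0.4843, 1.9216, 0.4069], 'ee_pos': [0.3106, -0.4639, 0.3052], 'eef_rot': [-2.5667, -0.2848, -0.1119], 'force': [0.245, -0.4158, 0.1637], 'grip_force': 0.0, 'grip_width': 0.0938}
```

Call:
arm_command:
  plan:
    - [[0,50,0,-0.14,0,0,-1],[0,100,0,-0.28,0,0,-1],[0,150,0,-0.42,0,0,-1],[0,150,0,-0.55,0,0,-1],[0,150,0,-0.6,0,0,-1],[0,150,0,-0.6,0,0,-1]]

```text
time_s: 1.7
ee_pos: [0.3217, -0.5907, 0.2281]
eef_rot: [3.113, -0.282, -0.102]
force: [-0.1, -0.9, 0.9]
grip_width: 0.094
grip_force: 0.0
```

```bash
python3 rec.py
```

```text
{'time_s': 1.7, 'qpos': [-1.2228, 0.465, 1.2675, 0.2518, 1.2668, 0.3956], 'ee_pos': [0.3217, -0.5907, 0.2281], 'eef_rot': [3.113, -0.2816, -0.1021], 'force': [-0.0607, -0.9224, 0.8601], 'grip_force': 0.0, 'grip_width': 0.094}
```

```bash
cat > kin.py <<'E'
from h import *
from scipy.optimize import least_squares
E=lambda a,t:R.from_euler(a,t).as_matrix()
def fk(q,P):
    s4,s6=P['s4'],P['s6']; r0,d0,z0,L1,e,L2,Lt=P['x']
    A=E('z',q[0]); B=E('y',q[1]); C=E('y',q[1]+q[2]); 
    F=C@E('z',s4*q[3])@E('y',q[4])@E('z',s6*q[5]+P['c'])
    p=np.array([r0,d0,z0])+B@[0,0,L1]+C@[e,0,L2]+F@[0,0,Lt]
    return A@p, A@F
D=np.loadtxt('log.txt',ndmin=2)
def fit():
    best=None
    for s4 in(1,-1):
     for s6 in(1,-1):
      for c in np.arange(4)*np.pi/2:
        P=dict(s4=s4,s6=s6,c=c,x=[0]*7)
        er=max(np.linalg.norm((R.from_matrix(fk(d[:6],P)[1]).inv()*R.from_euler('xyz',d[9:])).as_rotvec()) for d in D)
        if best is None or er<best[0]: best=(er,P)
    er,P=best
    f=lambda x:np.r_[np.concatenate([(fk(d[:6],{**P,'x':x})[0]-d[6:9])*1e3 for d in D]),(x-[0,.04,.35,.45,0,.4,.25])*.02*0]
    s=least_squares(f,[0,.04,.35,.45,0,.4,.25]); P['x']=s.x; return er,P,np.abs(f(s.x)).max(),np.linalg.cond(s.jac)
rot_err,P,pe,cond=fit()
if __name__=='__main__': print(rot_err,P,pe,cond)
E
python3 kin.py
```

```text
5.170083372587377e-09 {'s4': 1, 's6': 1, 'c': np.float64(1.5707963267948966), 'x': array([-3.72766014e-08,  3.66000005e-02,  2.21199952e-01,  4.24200032e-01,
        4.08999791e-02,  4.47500020e-01,  2.70634999e-01])} 1.3143248711600108e-06 222.00703989183017
```

```bash
cat > ik.py <<'E'
from kin import *
LO=np.array([-3.03,-.79,.23,-1.04,0,-2.55]);HI=np.array([3.03,2.21,2.52,4.18,3.07,2.55])
r0,d0,z0,L1,e,L2,Lt=P['x']
def ik(p,Rm):
    out=[]; w=p-Rm@[0,0,Lt]; rr=np.hypot(w[0],w[1])
    if rr<abs(d0):return out
    for rad in (np.sqrt(rr*rr-d0*d0),):
        q1=np.arctan2(w[1],w[0])-np.arctan2(d0,rad); q1=(q1+np.pi)%(2*np.pi)-np.pi
        x,z=rad-r0,w[2]-z0; l2=np.hypot(e,L2); D2=x*x+z*z; c=(D2-L1*L1-l2*l2)/(2*L1*l2)
        if abs(c)>1: continue
        be=np.arccos(c); q3=be-np.arctan2(e,L2)
        q2=np.arctan2(x,z)-np.arctan2(l2*np.sin(be),L1+l2*np.cos(be))
        M=(E('z',q1)@E('y',q2+q3)).T@Rm@E('z',-P['c'])
        q5=np.arccos(np.clip(M[2,2],-1,1)); q4=np.arctan2(M[1,2],M[0,2]); q6=np.arctan2(M[2,1],-M[2,0])
        for k4 in(-1,0,1):
         for k6 in(-1,0,1):
          q=np.array([q1,q2,q3,q4+2*np.pi*k4,q5,q6+2*np.pi*k6])
          if (q>LO+.03).all() and (q<HI-.03).all(): out.append(q)
    return out
def margin(q): return min((q-LO).min(),(HI-q).min(), q[4])
E
cat > plan.py <<'E'
from ik import *
np.set_printoptions(precision=3,suppress=True)
cup=np.array([.428,-.2695,.024]); al=np.radians(40)
# verify ik
d=D[-1]; print(ik(d[6:9],R.from_euler('xyz',d[9:]).as_matrix()),d[:6])
def rot(h,u):  # hand back dir h, cup axis u; sgn resolves half turn
    z=-h; y=np.cross(u,h); y/=np.linalg.norm(y); return np.stack([np.cross(y,z),y,z],1)
def sph(az,el): return np.array([np.cos(el)*np.cos(az),np.cos(el)*np.sin(az),np.sin(el)])
G=[]
for az in np.radians(np.arange(-180,180,15)):
    h=sph(az,np.pi/2-al)
    for s in(1,-1):
        Rm=rot(h,np.array([0,0,1.]))@np.diag([s,s,1]); 
        for q in ik(cup-h*-(-.019),Rm) : G.append((np.degrees(az),s,q,Rm))
for az,s,q,_ in G: print('G',az,s,q,round(margin(q),2))
ct=np.array([.583,.073]); Q=[]
for tau in (115,):
 for maz in np.radians(np.arange(-180,180,15)):
  m=sph(maz,np.radians(90-tau)); e1=np.array([-np.sin(maz),np.cos(maz),0]); e2=np.cross(m,e1)
  for ps in np.radians(np.arange(0,360,15)):
   h=np.cos(al)*m+np.sin(al)*(np.cos(ps)*e1+np.sin(ps)*e2)
   dn=np.array([0,0,-1.])-m*(-m[2]); dn/=np.linalg.norm(dn)
   lip=38*m*.001+.036*dn; g=np.array([ct[0],ct[1],.085])-lip*[1,1,1]-.03*np.array([m[0],m[1],0])/np.hypot(m[0],m[1])
   for s in(1,-1):
    Rm=rot(h,m)@np.diag([s,s,1])
    w=g+h*.2516
    cor=[g+h*b+Rm[:,0]*sx*.0375+Rm[:,1]*sy*.0885 for b in(.078,.2) for sx in(-1,1) for sy in(-1,1)]
    if min(c[2] for c in cor)<.065 or w[2]<.14: continue
    if max(c[1] for c in cor)>.13: continue
    for q in ik(g-h*.019,Rm): Q.append((s,q,Rm,np.degrees(maz),np.degrees(ps),h,g))
print(len(G),len(Q))
def path(gs,Rg,gp,Rp,q0,n=24):
    # raise, then straight interp of grasp pt & rotation; track
    q=q0; rv=R.from_matrix(Rg.T@Rp).as_rotvec(); mm=9;mj=0
    P0=np.array(gs)+[0,0,.15]
    for a in np.linspace(0,1,n+1):
        Rm=Rg@R.from_rotvec(a*rv).as_matrix(); g=P0*(1-a)+(np.array(gp)+[0,0,.0])*a+np.array([0,0,.1*np.sin(np.pi*a)])
        S=ik(g+Rm[:,2]*.019,Rm)
        if not S: return None
        k=min(S,key=lambda s:np.abs(s-q).max()); j=np.abs(k-q).max()
        if a>0: mj=max(mj,j)
        q=k; mm=min(mm,margin(q))
    return mm,mj,np.linalg.norm(rv)
if __name__=='__main__':
 res=[]
 for az,s,q,Rg in G:
  for t,qp,Rp,maz,ps,h,g in Q:
   if t!=s: continue
   if np.abs(qp-q).max()>3: continue
   r=path(cup,Rg,g,Rp,q)
   if r and r[1]<.5: res.append((r[0]-.3*r[1],r,az,s,maz,ps,h,g,q,qp))
 res.sort(key=lambda r:-r[0]); print(len(res))
 for r in res[:14]: print(*r[1:])
E
time python3 plan.py
```

```text
[array([-1.223,  0.465,  1.268,  0.252,  1.267,  0.396])] [-1.223  0.465  1.268  0.252  1.267  0.396]
G -180.0 1 [-0.888  0.397  2.159  1.402  0.531 -0.561] 0.36
G -165.0 1 [-0.942  0.447  2.071  1.161  0.713 -0.584] 0.45
G -150.0 1 [-0.964  0.505  1.964  0.974  0.886 -0.641] 0.56
G -150.0 -1 [-0.964  0.505  1.964  0.974  0.886  2.5  ] 0.05
G -135.0 1 [-0.96   0.568  1.849  0.819  1.048 -0.717] 0.67
G -135.0 -1 [-0.96   0.568  1.849  0.819  1.048  2.425] 0.13
G -119.99999999999999 1 [-0.936  0.631  1.731  0.684  1.199 -0.807] 0.79
G -119.99999999999999 -1 [-0.936  0.631  1.731  0.684  1.199  2.334] 0.22
G -105.00000000000001 1 [-0.898  0.69   1.619  0.561  1.335 -0.912] 0.9
G -105.00000000000001 -1 [-0.898  0.69   1.619  0.561  1.335  2.229] 0.32
G -90.0 1 [-0.849  0.744  1.516  0.442  1.455 -1.032] 1.0
G -90.0 -1 [-0.849  0.744  1.516  0.442  1.455  2.109] 0.44
G -75.0 1 [-0.794  0.79   1.43   0.322  1.553 -1.167] 1.09
G -75.0 -1 [-0.794  0.79   1.43   0.322  1.553  1.974] 0.58
G -59.99999999999999 1 [-0.734  0.824  1.365  0.2    1.625 -1.316] 1.14
G -59.99999999999999 -1 [-0.734  0
[... 4689 characters left out ...]
.683  0.259] [0.548 0.108 0.134] [-0.608  0.85   1.316 -0.054  1.673  1.501] [-0.139  0.985  1.104  0.764  2.144 -0.899]
(np.float64(0.8750456729911593), np.float64(0.11611406946237705), np.float64(2.3621553110483555)) -29.999999999999996 -1 -105.00000000000001 75.0 [-0.087 -0.967  0.239] [0.596 0.121 0.134] [-0.608  0.85   1.316 -0.054  1.673  1.501] [-0.273  0.75   1.58   1.271  1.535 -0.532]
(np.float64(0.8650792277286965), np.float64(0.09723562431922181), np.float64(2.5976105921926886)) -45.0 -1 -75.0 59.99999999999999 [ 0.551 -0.815  0.181] [0.57  0.121 0.134] [-0.671  0.844  1.326  0.074  1.666  1.666] [-0.17   0.996  1.137  0.943  2.072 -0.321]
real	0m7.428s
user	0m7.504s
sys	0m0.231s
```

```bash
cat > plan2.py <<'E'
from plan import *
A0=np.radians(15); h0=sph(A0,np.pi/2-al); up=np.array([0,0,1.])
def track(seq,q):
    mm=9;mj=0
    for g,Rm in seq:
        S=ik(g+Rm[:,2]*.019,Rm)
        if not S:return None
        k=min(S,key=lambda s:np.abs(s-q).max()); mj=max(mj,np.abs(k-q).max()); q=k; mm=min(mm,margin(q))
    return mm,mj,q
def cl(seq):
    z=9;y=-9
    for g,Rm in seq:
        h=-Rm[:,2]
        for b in(.078,.2):
            for sx in(-1,1):
                for sy in(-1,1):
                    c=g+h*b+Rm[:,0]*sx*.0375+Rm[:,1]*sy*.0885; z=min(z,c[2])
                    if c[2]<.2: y=max(y,c[1])
    return z,y
if __name__=='__main__':
 res=[]
 for s in(1,-1):
  S=np.diag([s,s,1]); Rg=rot(h0,up)@S
  q0=ik(cup-h0*.019,Rg)[0]
  for A in np.radians(np.arange(-45,76,15)):
   Ru=rot(sph(A,np.pi/2-al),up)@S; rv=R.from_matrix(Rg.T@Ru).as_rotvec()
   for t,qp,Rp,maz,ps,h,g in Q:
    if t!=s: continue
    gu=g+[0,0,.06]
    seq=[(cup+[0,0,.15*a],Rg) for a in np.linspace(0,1,8)]+[((cup+[0,0,.15])*(1-a)+gu*a,Rg@R.from_rotvec(a*rv).as_matrix()) for a in np.linspace(0,1,12)]
    rp=R.from_matrix(Ru.T@Rp).as_rotvec()
    tl=[(gu*(1-a)+g*a,Ru@R.from_rotvec(a*rp).as_matrix()) for a in np.linspace(0,1,20)]
    r=track(seq+tl,q0)
    if r is None or r[1]>.35: continue
    z,y=cl(tl)
    if z<.06 or y>.14: continue
    res.append((r[0]-.15*np.linalg.norm(rp),r[0],r[1],np.linalg.norm(rp),s,np.degrees(A),maz,ps,h,g,z,y,r[2]))
 res.sort(key=lambda r:-r[0]); print(len(res))
 for r in res[:12]: print(*r[1:])
E
python3 plan2.py
```

```text
[array([-1.223,  0.465,  1.268,  0.252,  1.267,  0.396])] [-1.223  0.465  1.268  0.252  1.267  0.396]
G -180.0 1 [-0.888  0.397  2.159  1.402  0.531 -0.561] 0.36
G -165.0 1 [-0.942  0.447  2.071  1.161  0.713 -0.584] 0.45
G -150.0 1 [-0.964  0.505  1.964  0.974  0.886 -0.641] 0.56
G -150.0 -1 [-0.964  0.505  1.964  0.974  0.886  2.5  ] 0.05
G -135.0 1 [-0.96   0.568  1.849  0.819  1.048 -0.717] 0.67
G -135.0 -1 [-0.96   0.568  1.849  0.819  1.048  2.425] 0.13
G -119.99999999999999 1 [-0.936  0.631  1.731  0.684  1.199 -0.807] 0.79
G -119.99999999999999 -1 [-0.936  0.631  1.731  0.684  1.199  2.334] 0.22
G -105.00000000000001 1 [-0.898  0.69   1.619  0.561  1.335 -0.912] 0.9
G -105.00000000000001 -1 [-0.898  0.69   1.619  0.561  1.335  2.229] 0.32
G -90.0 1 [-0.849  0.744  1.516  0.442  1.455 -1.032] 1.0
G -90.0 -1 [-0.849  0.744  1.516  0.442  1.455  2.109] 0.44
G -75.0 1 [-0.794  0.79   1.43   0.322  1.553 -1.167] 1.09
G -75.0 -1 [-0.794  0.79   1.43   0.322  1.553  1.974] 0.58
G -59.99999999999999 1 [-0.734  0.824  1.365  0.2    1.625 -1.316] 1.14
G -59.99999999999999 -1 [-0.734  0
[... 3514 characters left out ...]
0.07975509041087003 [-0.221  0.919  1.29   1.074  1.884 -0.291]
0.6117150752972498 0.14328873781671753 2.0502511122107254 -1 45.0 -105.00000000000001 90.0 [-0.25  -0.933  0.259] [0.596 0.121 0.134] 0.11765224131162252 0.0800536170867821 [-0.278  0.677  1.707  1.377  1.393 -0.797]
0.6117150752972498 0.10262270449745091 2.0502511122107254 -1 45.0 -90.0 75.0 [ 0.166 -0.957  0.239] [0.583 0.122 0.134] 0.09623162079952557 0.0809827438868491 [-0.245  0.83   1.422  1.117  1.727 -0.525]
0.6117150752972498 0.08189524624667421 2.0502511122107254 -1 45.0 -75.0 59.99999999999999 [ 0.551 -0.815  0.181] [0.57  0.121 0.134] 0.07494837888562028 0.10956741415825474 [-0.17   0.996  1.137  0.943  2.072 -0.321]
```

```bash
sed -i 's/^d=D\[-1\].*$//; s/^for az,s,q,_ in G: print.*$//; s/^print(len(G),len(Q))//' plan.py
cat > rows.py <<'E'
from ik import *
def rows(wps,cl,start=None,n=None,sm=.04,sr=.13):
    """wps: list of (grasp point, R); prints rows from current pose"""
    if start is None:
        o=ctrl.get_obs(); start=(o['ee_pos'],R.from_euler('xyz',o['eef_rot']).as_matrix()); q=o['qpos']
    p0,R0=start; p,Rm=p0,R0; out=[]; q=ik(p0,R0)[0] if 'q' not in locals() else q; mj=0;mm=9
    for g,Rt in wps:
        t=g+Rt[:,2]*.019; g0=p-Rm[:,2]*.019; rv=R.from_matrix(Rm.T@Rt).as_rotvec()
        k=max(1,int(np.ceil(max(np.linalg.norm(g-g0)/sm,np.linalg.norm(t-p)/.048,np.linalg.norm(rv)/sr))))
        for a in np.arange(1,k+1)/k:
            Ra=Rm@R.from_rotvec(a*rv).as_matrix(); pa=g0*(1-a)+g*a+Ra[:,2]*.019
            S=ik(pa,Ra)
            if not S: print('NO IK',pa); return
            qn=min(S,key=lambda s:np.abs(s-q).max()); mj=max(mj,np.abs(qn-q).max()); mm=min(mm,margin(qn)); q=qn
            out.append([round(float(x)) for x in R0.T@(pa-p0)*1000]+[round(float(x),2) for x in R.from_matrix(R0.T@Ra).as_rotvec()]+[cl])
        p,Rm=t,Rt
    print('n',len(out),'maxjoint step',round(mj,3),'margin',round(mm,2)); print(out)
al=np.radians(40); up=np.array([0,0,1.]); S=np.diag([-1,-1,1])
def rot(h,u):
    z=-h; y=np.cross(u,h); y/=np.linalg.norm(y); return np.stack([np.cross(y,z),y,z],1)@S
def sph(az,el): az,el=np.radians(az),np.radians(el); return np.array([np.cos(el)*np.cos(az),np.cos(el)*np.sin(az),np.sin(el)])
cup=np.array([.428,-.2695,.024]); hg=sph(15,50); Rg=rot(hg,up)
E
python3 - <<'E'
from rows import *
rows([(cup+hg*.1+[0,0,.09],Rg)],-1)
E
```

```text
n 10 maxjoint step 0.104 margin 0.63
[[10, -35, 8, -0.01, -0.1, -0.04, -1], [20, -71, 16, -0.01, -0.19, -0.08, -1], [30, -106, 24, -0.02, -0.29, -0.12, -1], [40, -141, 31, -0.02, -0.39, -0.15, -1], [50, -176, 39, -0.03, -0.48, -0.19, -1], [60, -211, 46, -0.03, -0.58, -0.23, -1], [71, -246, 53, -0.04, -0.67, -0.27, -1], [81, -281, 60, -0.04, -0.77, -0.31, -1], [92, -316, 67, -0.05, -0.87, -0.35, -1], [102, -351, 74, -0.05, -0.96, -0.38, -1]]
```

Call:
arm_command:
  plan:
    - [[10,-35,8,-0.01,-0.1,-0.04,-1],[20,-71,16,-0.01,-0.19,-0.08,-1],[30,-106,24,-0.02,-0.29,-0.12,-1],[40,-141,31,-0.02,-0.39,-0.15,-1],[50,-176,39,-0.03,-0.48,-0.19,-1],[60,-211,46,-0.03,-0.58,-0.23,-1],[71,-246,53,-0.04,-0.67,-0.27,-1],[81,-281,60,-0.04,-0.77,-0.31,-1],[92,-316,67,-0.05,-0.87,-0.35,-1],[102,-351,74,-0.05,-0.96,-0.38,-1],[102,-351,74,-0.05,-0.96,-0.38,-1],[102,-351,74,-0.05,-0.96,-0.38,-1]]

```text
time_s: 2.9
ee_pos: [0.4788, -0.2568, 0.1758]
eef_rot: [-3.136, 0.693, 0.26]
force: [0.3, -1.6, 1.2]
grip_width: 0.0939
grip_force: 0.0
```

Run:
```python
from rows import *
p,d,i=shot('wrist','w1'); cv2.imwrite('pics/w1v.png',cv2.resize(p,(640,480)))
_,w=pts('w1'); z=w[...,2]
m=(z>.05)&(z<.066)&(np.hypot(w[...,0]-.428,w[...,1]+.2695)<.05); q=w[m][:,:2].astype(np.float32)
print(len(q),cv2.minEnclosingCircle(q), w[m][:,2].max())
r=least_squares(lambda x:np.hypot(*(q-x[:2]).T)-x[2],[.428,-.27,.035],loss='soft_l1',f_scale=.002); print(r.x)
rows([(cup+hg*.08,Rg),(cup,Rg)],-1)
```

```text
1630 ((0.4258149266242981, -0.26957374811172485), 0.03687136247754097) 0.06141222991302808
[ 0.42680632 -0.26833374  0.03356619]
n 5 maxjoint step 0.084 margin 0.62
[[19, 0, 30, -0.0, -0.0, -0.0, -1], [39, -1, 60, -0.0, -0.0, -0.0, -1], [58, -1, 89, -0.01, -0.01, -0.0, -1], [58, -1, 129, -0.01, -0.01, -0.0, -1], [57, -1, 169, -0.01, -0.01, -0.0, -1]]
```

View pics/w1v.png

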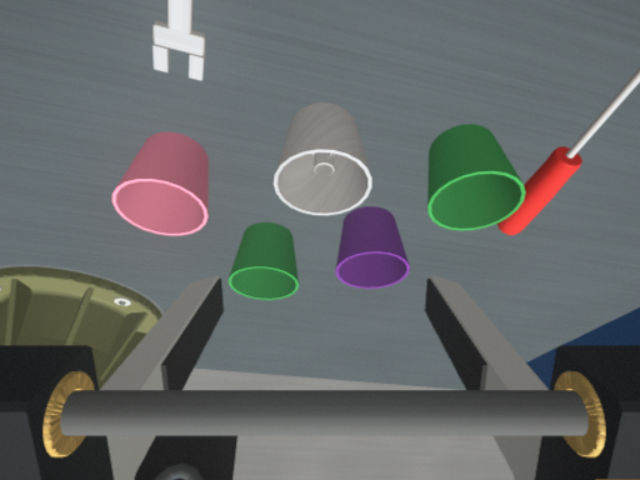

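The wrist view shows the steel cup's rim centred at (323,182), midway between the fingers at 222 and 427. The neighbouring cups are clear of them.

Call:
arm_command:
  plan:
    - [[19,0,30,0,0,0,-1],[39,0,60,0,0,0,-1],[58,0,89,0,0,0,-1],[58,0,115,0,0,0,-1],[58,0,140,0,0,0,-1],[58,0,160,0,0,0,-1],[58,0,169,0,0,0,-1],[58,0,169,0,0,0,-1],[58,0,169,0,0,0,-1]]

```text
time_s: 3.85
ee_pos: [0.4174, -0.2732, 0.01]
eef_rot: [-3.138, 0.691, 0.256]
force: [0.6, -0.8, -0.7]
grip_width: 0.094
grip_force: 0.0
```

Call:
arm_command:
  plan:
    - [[0,0,0,0,0,0,0.0],[0,0,0,0,0,0,0.3],[0,0,0,0,0,0,0.6],[0,0,0,0,0,0,1],[0,0,0,0,0,0,1],[0,0,0,0,0,0,1],[0,0,0,0,0,0,1],[0,0,0,0,0,0,1]]
  squeeze: 25

```text
time_s: 4.65
ee_pos: [0.4169, -0.2725, 0.0092]
eef_rot: [-3.137, 0.693, 0.258]
force: [0.9, 3.0, 5.5]
grip_width: 0.0637
grip_force: 24.1
```

Run:
```python
from rows import *
o=ctrl.get_obs(); R0=R.from_euler('xyz',o['eef_rot']).as_matrix(); g=o['ee_pos']-R0[:,2]*.019; print(g)
gu=np.array([.583,.097,.200]); Ru=rot(sph(45,50),up)
rows([(g+[0,0,.03],R0),(g+[0,0,.15],R0),(gu,Ru)],1,sm=.042,sr=.12)
print((R.from_matrix(Rg).inv()*R.from_matrix(R0)).as_rotvec())
```

```text
[ 0.42861057 -0.26944507  0.0238136 ]
n 14 maxjoint step 0.088 margin 0.62
[[-19, 0, -23, 0.0, 0.0, 0.0, 1], [-45, 0, -54, 0.0, 0.0, 0.0, 1], [-70, 0, -85, 0.0, 0.0, 0.0, 1], [-96, -1, -115, 0.0, 0.0, 0.0, 1], [-79, -31, -133, -0.03, -0.0, -0.04, 1], [-62, -62, -150, -0.07, -0.0, -0.08, 1], [-45, -93, -168, -0.1, -0.0, -0.12, 1], [-28, -124, -185, -0.14, -0.0, -0.16, 1], [-10, -155, -203, -0.17, -0.0, -0.2, 1], [7, -186, -220, -0.21, -0.0, -0.24, 1], [24, -217, -238, -0.24, -0.0, -0.28, 1], [41, -248, -255, -0.27, -0.01, -0.32, 1], [58, -279, -273, -0.31, -0.01, -0.36, 1], [76, -310, -290, -0.34, -0.01, -0.4, 1]]
[0.00726153 0.00541862 0.00275628]
```

Call:
arm_command:
  plan:
    - [[-19,0,-23,0,0,0,1],[-45,0,-54,0,0,0,1],[-70,0,-85,0,0,0,1],[-96,0,-115,0,0,0,1],[-96,0,-115,0,0,0,1],[-96,0,-115,0,0,0,1]]
  squeeze: 35

```text
time_s: 5.25
ee_pos: [0.4165, -0.2733, 0.1584]
eef_rot: [-3.137, 0.692, 0.258]
force: [-0.5, -0.1, -3.4]
grip_width: 0.0633
grip_force: 34.3
```

Run:
```python
from rows import *
gu=np.array([.583,.097,.200]); Ru=rot(sph(45,50),up)
rows([(gu,Ru)],1,sm=.042,sr=.12)
p,d,i=shot('wrist','w2'); cv2.imwrite('pics/w2v.png',p)
```

```text
n 10 maxjoint step 0.089 margin 0.63
[[17, -31, -17, -0.03, -0.0, -0.04, 1], [34, -62, -35, -0.07, -0.0, -0.08, 1], [51, -93, -52, -0.1, -0.0, -0.12, 1], [68, -124, -70, -0.14, -0.0, -0.16, 1], [85, -155, -88, -0.17, -0.0, -0.2, 1], [102, -186, -105, -0.21, -0.0, -0.24, 1], [120, -217, -123, -0.24, -0.0, -0.28, 1], [137, -248, -140, -0.27, -0.01, -0.32, 1], [154, -279, -158, -0.31, -0.01, -0.36, 1], [171, -310, -176, -0.34, -0.01, -0.41, 1]]
```

View pics/w2v.png

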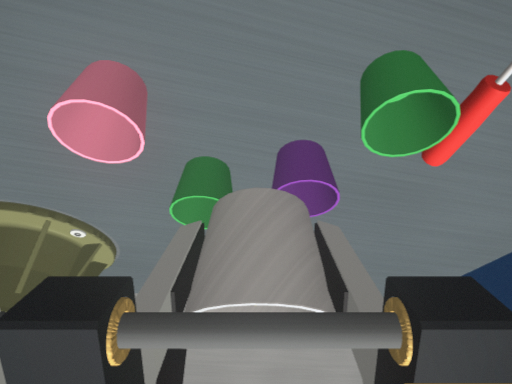

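The cup is held upright between the fingers, with its rim at about (258,310), and it is clear of the bench.

Call:
arm_command:
  plan:
    - [[17,-31,-17,-0.03,0,-0.04,1],[34,-62,-35,-0.07,0,-0.08,1],[51,-93,-52,-0.1,0,-0.12,1],[68,-124,-70,-0.14,0,-0.16,1],[85,-155,-88,-0.17,0,-0.2,1],[102,-186,-105,-0.21,0,-0.24,1],[120,-217,-123,-0.24,0,-0.28,1],[137,-248,-140,-0.27,-0.01,-0.32,1],[154,-279,-158,-0.31,-0.01,-0.36,1],[171,-310,-176,-0.34,-0.01,-0.41,1],[171,-310,-176,-0.34,-0.01,-0.41,1],[171,-310,-176,-0.34,-0.01,-0.41,1]]

```text
time_s: 6.5
ee_pos: [0.5741, 0.0888, 0.1838]
eef_rot: [-3.131, 0.703, 0.796]
force: [-0.8, -0.3, -2.3]
grip_width: 0.063
grip_force: 34.3
```

```bash
cat > pour.py <<'E'
from rows import *
def pose(maz,ps,tau):
    m=sph(maz,90-tau); a=np.radians(maz); e1=np.array([-np.sin(a),np.cos(a),0]); e2=np.cross(m,e1); ps=np.radians(ps)
    h=np.cos(al)*m+np.sin(al)*(np.cos(ps)*e1+np.sin(ps)*e2); return rot(h,m)
E
python3 - <<'E'
from pour import *
o=ctrl.get_obs(); print(o['ee_pos'],o['grip_width'])
R0=R.from_euler('xyz',o['eef_rot']).as_matrix(); h=-R0[:,2]; u=np.cos(al)*h
print('ru',(R.from_matrix(rot(sph(45,50),up)).inv()*R.from_matrix(R0)).as_rotvec())
for tau in (115,120): 
    rows([(np.array([.583,.097,.134]),pose(-90,75,tau))],1,sr=.13)
# cup axis in tool frame & its tilt along rows
ut=rot(sph(45,50),up).T@up; Rp=pose(-90,75,115); rv=R.from_matrix(R0.T@Rp).as_rotvec()
for a in np.linspace(0,1,9): print((R0@R.from_rotvec(a*rv).as_matrix()@ut).round(2))
E
```

```text
[0.57405207 0.08878715 0.18381235] 0.06297468855601941
ru [ 0.0036031  -0.0051115  -0.00769668]
n 16 maxjoint step 0.118 margin 0.76
[[5, -1, 3, 0.03, 0.11, -0.06, 1], [9, -1, 6, 0.07, 0.22, -0.11, 1], [14, -2, 8, 0.1, 0.33, -0.17, 1], [18, -3, 10, 0.14, 0.44, -0.23, 1], [22, -4, 12, 0.17, 0.55, -0.28, 1], [26, -5, 14, 0.21, 0.66, -0.34, 1], [30, -6, 16, 0.24, 0.77, -0.4, 1], [34, -7, 17, 0.27, 0.88, -0.45, 1], [37, -8, 19, 0.31, 0.99, -0.51, 1], [40, -9, 20, 0.34, 1.1, -0.57, 1], [43, -10, 21, 0.38, 1.21, -0.62, 1], [45, -11, 22, 0.41, 1.32, -0.68, 1], [47, -12, 23, 0.45, 1.43, -0.74, 1], [49, -13, 24, 0.48, 1.54, -0.79, 1], [51, -14, 26, 0.51, 1.65, -0.85, 1], [53, -14, 27, 0.55, 1.76, -0.91, 1]]
n 17 maxjoint step 0.114 margin 0.76
[[4, -1, 3, 0.03, 0.11, -0.05, 1], [9, -1, 5, 0.07, 0.22, -0.11, 1], [13, -2, 8, 0.1, 0.32, -0.16, 1], [17, -3, 10, 0.14, 0.43, -0.22, 1], [21, -4, 12, 0.17, 0.54, -0.27, 1], [25, -5, 13, 0.21, 0.65, -0.32, 1], [29, -6, 15, 0.24, 0.75, -0.38, 1], [32, -7, 16, 0.28, 0.86, -0.43, 1], [35, -8, 17, 0.31, 0.97, -0.49, 1], [38, -9, 18, 0.35, 1.08, -0.54, 1], [41, -10, 19, 0.38, 1.18, -0.6, 1], [43, -11, 20, 0.42, 1.29, -0.65, 1], [46, -12, 21, 0.45, 1.4, -0.7, 1], [47, -13, 22, 0.49, 1.51, -0.76, 1], [49, -13, 23, 0.52, 1.62, -0.81, 1], [51, -14, 24, 0.56, 1.72, -0.87, 1], [52, -14, 25, 0.59, 1.83, -0.92, 1]]
[ 0.01 -0.    1.  ]
[-0.05 -0.24  0.97]
[-0.1  -0.47  0.88]
[-0.13 -0.68  0.73]
[-0.14 -0.84  0.53]
[-0.13 -0.94  0.3 ]
[-0.1  -0.99  0.06]
[-0.06 -0.98 -0.19]
[-0.   -0.91 -0.42]
```

Call:
arm_command:
  plan:
    - [[4,-1,3,0.03,0.11,-0.05,1],[9,-1,5,0.07,0.22,-0.11,1],[13,-2,8,0.1,0.32,-0.16,1],[17,-3,10,0.14,0.43,-0.22,1],[21,-4,12,0.17,0.54,-0.27,1],[25,-5,13,0.21,0.65,-0.32,1],[29,-6,15,0.24,0.75,-0.38,1],[32,-7,16,0.28,0.86,-0.43,1],[35,-8,17,0.31,0.97,-0.49,1],[38,-9,18,0.35,1.08,-0.54,1],[40,-9,18,0.36,1.13,-0.57,1],[40,-9,18,0.36,1.13,-0.57,1]]

```text
time_s: 7.7
ee_pos: [0.5804, 0.1061, 0.1447]
eef_rot: [-2.684, -0.529, 1.064]
force: [-0.5, -0.9, -2.8]
grip_width: 0.0634
grip_force: 33.9
```

Run:
```python
from pour import *
o=ctrl.get_obs(); print(o['ee_pos'],o['grip_width'],o['force'])
rows([(np.array([.583,.097,.130]),pose(-90,75,118))],1,sr=.09)
```

```text
[0.58038887 0.10611492 0.14466098] 0.06340144541889278 [-0.51799657 -0.87856825 -2.75146365]
n 9 maxjoint step 0.079 margin 1.09
[[0, 1, 3, 0.02, 0.07, -0.04, 1], [0, 1, 5, 0.05, 0.15, -0.08, 1], [0, 2, 8, 0.07, 0.22, -0.11, 1], [0, 2, 10, 0.1, 0.3, -0.15, 1], [-1, 3, 12, 0.12, 0.37, -0.19, 1], [-1, 3, 14, 0.15, 0.45, -0.23, 1], [-1, 4, 16, 0.17, 0.52, -0.27, 1], [-2, 4, 18, 0.2, 0.59, -0.31, 1], [-2, 4, 20, 0.22, 0.67, -0.34, 1]]
```

Call:
arm_command:
  plan:
    - [[0,1,3,0.02,0.07,-0.04,1],[0,1,5,0.05,0.15,-0.08,1],[0,2,8,0.07,0.22,-0.11,1],[0,2,10,0.1,0.3,-0.15,1],[-1,3,12,0.12,0.37,-0.19,1],[-1,3,14,0.15,0.45,-0.23,1],[-1,4,16,0.17,0.52,-0.27,1],[-2,4,18,0.2,0.59,-0.31,1],[-2,4,20,0.22,0.67,-0.34,1],[-2,4,20,0.22,0.67,-0.34,1],[-2,4,20,0.22,0.67,-0.34,1],[-2,4,20,0.22,0.67,-0.34,1]]

```text
time_s: 8.9
ee_pos: [0.5809, 0.1179, 0.1294]
eef_rot: [-2.271, -1.268, 0.847]
force: [-0.7, 0.2, -1.2]
grip_width: 0.0629
grip_force: 34.0
```

Run:
```python
from pour import *
o=ctrl.get_obs(); print(o['ee_pos'],o['grip_width'],o['force'],o['time_s'])
a,_,_=shot('top','t3');b,_,_=shot('side','s3');c,_,_=shot('wrist','w3')
f=lambda im,x0,y0,w,h:cv2.resize(im[y0:y0+h,x0:x0+w],(400,300))
cv2.imwrite('pics/m3.png',np.vstack([np.hstack([f(a,150,100,144,108),f(b,150,170,144,108)]),np.hstack([f(c,0,0,512,384),f(b,100,80,288,216)])]))
```

```text
[0.58090864 0.11794219 0.12938843] 0.06293174044991455 [-0.69455321  0.1915179  -1.20996294] 8.9
```

View pics/m3.png

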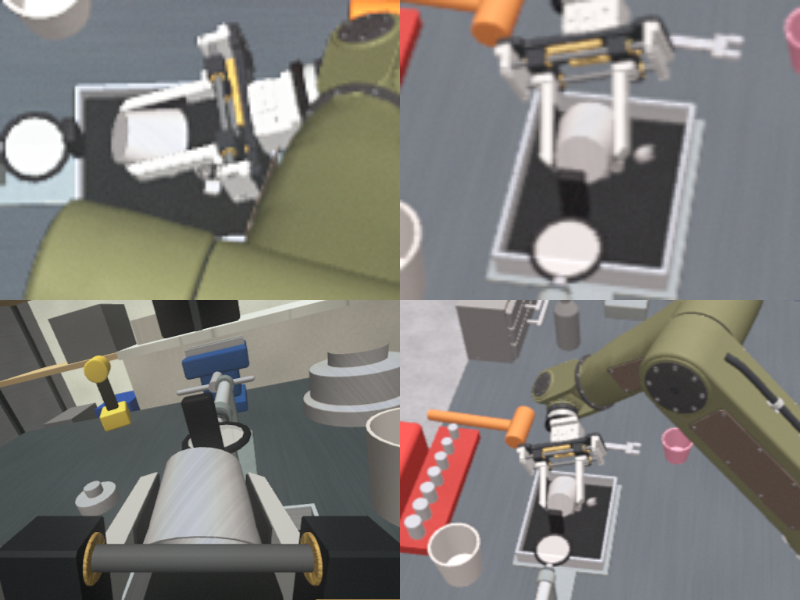

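The aluminium pan shows at least one roller near (640,155), and the tool force has dropped to the weight of the cup alone. I'll jiggle the cup, turn it back upright and count.

Call:
arm_command:
  plan:
    - [[0,0,0,0.03,0.1,0,1],[0,0,0,0,0,0,1],[0,0,0,0.03,0.1,0,1],[0,0,0,0,0,0,1],[0,0,0,0,0,0,1]]

```text
time_s: 9.55
ee_pos: [0.5812, 0.1179, 0.1297]
eef_rot: [-2.276, -1.27, 0.852]
force: [1.1, 0.2, -0.1]
grip_width: 0.0636
grip_force: 34.0
```

Run:
```python
from pour import *
o=ctrl.get_obs(); print(o['force'])
rows([(np.array([.583,.09,.21]),rot(sph(45,50),up))],1,sr=.147)
```

```text
[ 1.13734861  0.15073777 -0.05564505]
n 15 maxjoint step 0.127 margin 0.67
[[2, -1, -2, -0.04, -0.12, 0.06, 1], [5, -1, -4, -0.08, -0.24, 0.12, 1], [7, -2, -6, -0.12, -0.36, 0.18, 1], [10, -4, -9, -0.16, -0.48, 0.24, 1], [13, -5, -12, -0.19, -0.6, 0.31, 1], [15, -6, -15, -0.23, -0.72, 0.37, 1], [19, -8, -18, -0.27, -0.84, 0.43, 1], [22, -10, -21, -0.31, -0.96, 0.49, 1], [25, -12, -25, -0.35, -1.08, 0.55, 1], [29, -14, -29, -0.39, -1.2, 0.61, 1], [33, -16, -32, -0.43, -1.32, 0.67, 1], [38, -18, -36, -0.47, -1.44, 0.73, 1], [43, -21, -40, -0.5, -1.56, 0.79, 1], [48, -23, -43, -0.54, -1.68, 0.85, 1], [53, -26, -47, -0.58, -1.8, 0.92, 1]]
```

Call:
arm_command:
  plan:
    - [[2,-1,-2,-0.04,-0.12,0.06,1],[5,-1,-4,-0.08,-0.24,0.12,1],[7,-2,-6,-0.12,-0.36,0.18,1],[10,-4,-9,-0.16,-0.48,0.24,1],[13,-5,-12,-0.19,-0.6,0.31,1],[15,-6,-15,-0.23,-0.72,0.37,1],[19,-8,-18,-0.27,-0.84,0.43,1],[22,-10,-21,-0.31,-0.96,0.49,1],[25,-12,-25,-0.35,-1.08,0.55,1],[29,-14,-29,-0.39,-1.2,0.61,1],[33,-16,-32,-0.43,-1.32,0.67,1],[35,-17,-34,-0.45,-1.38,0.7,1]]

```text
time_s: 10.75
ee_pos: [0.5767, 0.092, 0.174]
eef_rot: [-2.919, 0.261, 0.97]
force: [0.0, -0.8, -2.0]
grip_width: 0.0626
grip_force: 34.2
```

Run:
```python
from pour import *
rows([(np.array([.583,.05,.20]),rot(sph(45,50),up)),(cup+[0,0,.15],Rg)],1,sr=.13)
```

```text
n 13 maxjoint step 0.091 margin 0.61
[[-11, 7, -1, -0.03, -0.1, 0.05, 1], [-22, 13, -2, -0.07, -0.21, 0.11, 1], [-33, 20, -4, -0.1, -0.31, 0.16, 1], [-45, 26, -6, -0.13, -0.42, 0.21, 1], [-81, 34, 5, -0.11, -0.41, 0.26, 1], [-118, 42, 17, -0.08, -0.4, 0.32, 1], [-155, 50, 28, -0.05, -0.39, 0.37, 1], [-192, 58, 39, -0.02, -0.39, 0.42, 1], [-228, 66, 51, 0.0, -0.38, 0.47, 1], [-265, 74, 62, 0.03, -0.37, 0.52, 1], [-301, 81, 73, 0.06, -0.36, 0.57, 1], [-338, 89, 85, 0.09, -0.35, 0.62, 1], [-375, 97, 96, 0.12, -0.34, 0.67, 1]]
```

Call:
arm_command:
  plan:
    - [[-16,10,-2,-0.05,-0.15,0.08,1],[-30,18,-3,-0.09,-0.28,0.14,1],[-45,26,-6,-0.13,-0.42,0.21,1],[-81,34,5,-0.11,-0.41,0.26,1],[-118,42,17,-0.08,-0.4,0.32,1],[-155,50,28,-0.05,-0.39,0.37,1],[-192,58,39,-0.02,-0.39,0.42,1],[-228,66,51,0,-0.38,0.47,1],[-265,74,62,0.03,-0.37,0.52,1],[-301,81,73,0.06,-0.36,0.57,1],[-338,89,85,0.09,-0.35,0.62,1],[-375,97,96,0.12,-0.34,0.67,1]]

```text
time_s: 11.95
ee_pos: [0.4146, -0.2748, 0.1571]
eef_rot: [-3.129, 0.693, 0.267]
force: [1.0, 1.0, -2.0]
grip_width: 0.0633
grip_force: 34.2
```

Run:
```python
from pour import *
a,_,_=shot('top','t4');b,_,_=shot('side','s4')
f=lambda im,x0,y0,w,h:cv2.resize(im[y0:y0+h,x0:x0+w],(400,300),interpolation=cv2.INTER_CUBIC)
cv2.imwrite('pics/m4.png',np.vstack([np.hstack([f(a,165,110,120,90),f(b,160,190,120,90)]),np.hstack([f(a,220,100,200,150),f(b,160,60,200,150)])]))
print(ctrl.get_obs()['ee_pos'])
# cup tilt error at present & final lowering
o=ctrl.get_obs(); R0=R.from_euler('xyz',o['eef_rot']).as_matrix()
print((R.from_matrix(Rg).inv()*R.from_matrix(R0)).as_rotvec())
c=np.array([.4286,-.2694,.025])
Rt=Rg@R.from_rotvec([.007,.005,.003]).as_matrix()
rows([(c+[0,0,.04],Rt),(c,Rt)],1,sr=.13,sm=.035)
```

```text
[ 0.41334364 -0.27706193  0.15688312]
[1.23909751e-02 4.39668279e-03 2.79853266e-05]
n 6 maxjoint step 0.045 margin 0.62
[[18, -1, 20, -0.0, 0.0, 0.0, 1], [36, -1, 39, -0.0, 0.0, 0.0, 1], [54, -2, 59, -0.0, 0.0, 0.0, 1], [72, -3, 79, -0.01, 0.0, 0.0, 1], [84, -2, 94, -0.01, 0.0, 0.0, 1], [97, -2, 110, -0.01, 0.0, 0.0, 1]]
```

View pics/m4.png

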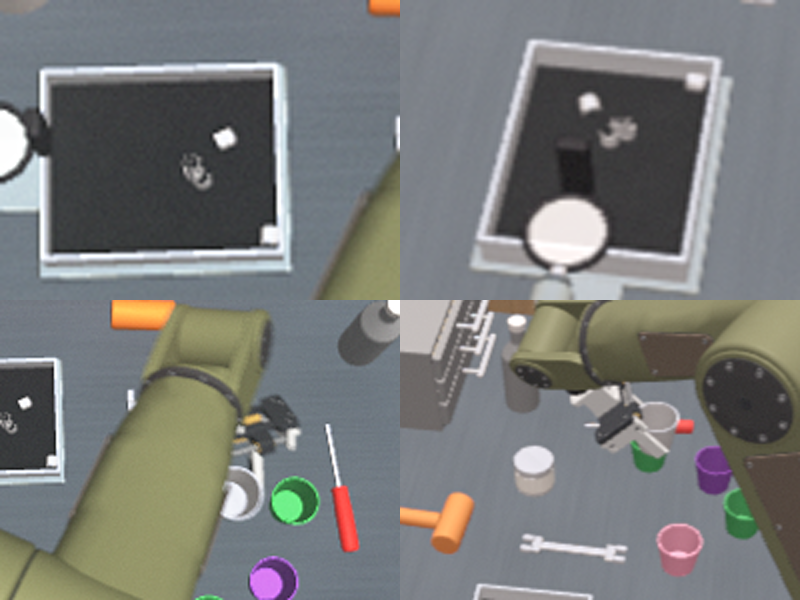

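The pan holds a roller at (225,137), one in the corner at (270,235) and a cluster at (197,172). I'll lower the cup now and count again after the arm has moved clear.

Call:
arm_command:
  plan:
    - [[18,-1,20,0,0,0,1],[36,-1,39,0,0,0,1],[54,-2,59,0,0,0,1],[72,-2,79,0,0,0,1],[83,-2,92,0,0,0,1],[91,-2,102,0,0,0,1],[95,-2,107,0,0,0,1],[95,-2,107,0,0,0,1],[95,-2,107,0,0,0,1]]

```text
time_s: 12.95
ee_pos: [0.4196, -0.2698, 0.0143]
eef_rot: [-3.131, 0.693, 0.269]
force: [0.2, -0.2, -1.2]
grip_width: 0.0633
grip_force: 34.2
```

Run:
```python
from pour import *
o=ctrl.get_obs(); R0=R.from_euler('xyz',o['eef_rot']).as_matrix()
print(o['ee_pos']-R0[:,2]*.019,(R.from_matrix(Rg).inv()*R.from_matrix(R0)).as_rotvec(),o['force'])
```

```text
[ 0.43131839 -0.26680554  0.02890476] [ 0.0061447   0.00507715 -0.00520492] [ 0.21514315 -0.18255778 -1.20420282]
```

Call:
arm_command:
  plan:
    - [[1.5,0,2,0,0,0,1],[2.7,0,3.2,0,0,0,1],[3.0,0,3.6,0,0,0,1],[3.0,0,3.6,0,0,0,1]]

```text
time_s: 13.35
ee_pos: [0.4194, -0.2697, 0.0093]
eef_rot: [-3.131, 0.693, 0.269]
force: [2.0, 1.6, 4.1]
grip_width: 0.0631
grip_force: 34.0
```

Run:
```python
from pour import *
o=ctrl.get_obs(); R0=R.from_euler('xyz',o['eef_rot']).as_matrix()
print(o['ee_pos']-R0[:,2]*.019,(R.from_matrix(Rg).inv()*R.from_matrix(R0)).as_rotvec(),o['force'])
```

```text
[ 0.43120737 -0.26664115  0.02386535] [ 0.00616318  0.00460494 -0.00541994] [1.95009953 1.64607777 4.13303017]
```

Call:
arm_command:
  plan:
    - [[0,0,0,0,0,0,0.3],[0,0,0,0,0,0,0.0],[0,0,0,0,0,0,-0.5],[0,0,0,0,0,0,-1],[0,0,0,0,0,0,-1],[0,0,0,0,0,0,-1]]

```text
time_s: 13.95
ee_pos: [0.419, -0.2696, 0.0087]
eef_rot: [-3.13, 0.694, 0.269]
force: [-0.1, -1.2, -1.2]
grip_width: 0.0909
grip_force: 0.0
```

Call:
arm_command:
  plan:
    - [[0,0,-15,0,0,0,-1],[0,0,-35,0,0,0,-1],[0,0,-70,0,0,0,-1],[0,0,-110,0,0,0,-1],[0,0,-150,0,0,0,-1],[0,0,-150,0,0,0,-1]]

```text
time_s: 14.55
ee_pos: [0.5153, -0.2454, 0.1278]
eef_rot: [-3.135, 0.688, 0.267]
force: [0.3, -0.3, 0.8]
grip_width: 0.0943
grip_force: 0.0
```

Run:
```python
from pour import *
# tool down, closing along y, above tab; refine tab from side + wrist later
Rd=np.array([[0,1,0],[1,0,0],[0,0,-1.]]).T
for s in(1,-1):
    Rm=Rd@np.diag([s,s,1]); print(s,[ (x.round(2),round(margin(x),2)) for y in(.168,.028) for x in ik(np.array([.582,y,.141]),Rm)])
    rows([(np.array([.583,.10,.33]),Rm)],-1,sr=.145,sm=.045)
```

```text
1 [(array([0.22, 0.48, 1.43, 0.  , 1.24, 0.22]), np.float64(1.04)), (array([-0.01,  0.43,  1.5 ,  0.  ,  1.21, -0.01]), np.float64(1.02))]
n 11 maxjoint step 0.082 margin 0.68
[[0, -28, -21, -0.04, 0.05, -0.11, -1], [1, -56, -43, -0.08, 0.11, -0.23, -1], [1, -85, -64, -0.12, 0.16, -0.34, -1], [2, -113, -86, -0.16, 0.21, -0.45, -1], [2, -142, -108, -0.21, 0.26, -0.57, -1], [3, -171, -129, -0.25, 0.32, -0.68, -1], [3, -199, -151, -0.29, 0.37, -0.8, -1], [4, -229, -173, -0.33, 0.42, -0.91, -1], [4, -258, -195, -0.37, 0.48, -1.02, -1], [4, -287, -217, -0.41, 0.53, -1.14, -1], [5, -317, -239, -0.45, 0.58, -1.25, -1]]
-1 []
NO IK [0.56310982 0.0038754  0.25789336]
```

Call:
arm_command:
  plan:
    - [[0,-28,-21,-0.04,0.05,-0.11,-1],[1,-56,-43,-0.08,0.11,-0.23,-1],[1,-85,-64,-0.12,0.16,-0.34,-1],[2,-113,-86,-0.16,0.21,-0.45,-1],[2,-142,-108,-0.21,0.26,-0.57,-1],[3,-171,-129,-0.25,0.32,-0.68,-1],[3,-199,-151,-0.29,0.37,-0.8,-1],[4,-229,-173,-0.33,0.42,-0.91,-1],[4,-258,-195,-0.37,0.48,-1.02,-1],[4,-287,-217,-0.41,0.53,-1.14,-1],[5,-317,-239,-0.45,0.58,-1.25,-1],[5,-317,-239,-0.45,0.58,-1.25,-1]]

```text
time_s: 15.75
ee_pos: [0.5819, 0.1015, 0.3091]
eef_rot: [-3.136, -0.003, 1.573]
force: [0.3, -0.5, -0.3]
grip_width: 0.0941
grip_force: 0.0
```

Run:
```python
from pour import *
a,_,_=shot('top','t5');b,_,_=shot('side','s5');c,_,_=shot('wrist','w5')
f=lambda im,x0,y0,w,h:cv2.resize(im[y0:y0+h,x0:x0+w],(400,300),interpolation=cv2.INTER_CUBIC)
cv2.imwrite('pics/m5.png',np.vstack([np.hstack([f(a,300,170,80,60),f(b,160,190,120,90)]),np.hstack([f(c,0,0,512,384),f(b,240,110,120,90)])]))
print(ctrl.get_obs()['ee_pos'],ctrl.get_obs()['eef_rot'])
_,w=pts('w5')
z=w[...,2];m=(z>.17)&(z<.19)&(abs(w[...,0]-.582)<.03)&(abs(w[...,1]-.168)<.03);q=w[m]
print('tab top',len(q)); 
if len(q)>5: print(q.min(0),q.max(0),np.median(q,0),cv2.minAreaRect(q[:,:2].astype(np.float32)))
m=(z>.115)&(z<.13)&(abs(w[...,0]-.582)<.06)&(abs(w[...,1]-.21)<.05);q=w[m];print('lens',len(q))
if len(q)>5: print(cv2.minEnclosingCircle(q[:,:2].astype(np.float32)))
_,w=pts('t5');z=w[...,2];m=(z>.052)&(z<.07)&(np.hypot(w[...,0]-.4312,w[...,1]+.2666)<.06);print('cup',m.sum(),cv2.minEnclosingCircle(w[m][:,:2].astype(np.float32)) if m.sum()>3 else 0)
```

```text
[0.58136439 0.09858733 0.30604329] [-3.12920366e+00 -9.13471136e-05  1.56574709e+00]
tab top 463
[0.56869316 0.1617028  0.17080059] [0.59367057 0.17554729 0.18382592] [0.581236   0.16877258 0.18177807] ((0.581182599067688, 0.16862544417381287), (0.013844222761690617, 0.024977274239063263), 89.9913101196289)
lens 4714
((0.5810030698776245, 0.21896447241306305), 0.04288668930530548)
cup 110 ((0.42939794063568115, -0.26806870102882385), 0.036073390394449234)
```

View pics/m5.png

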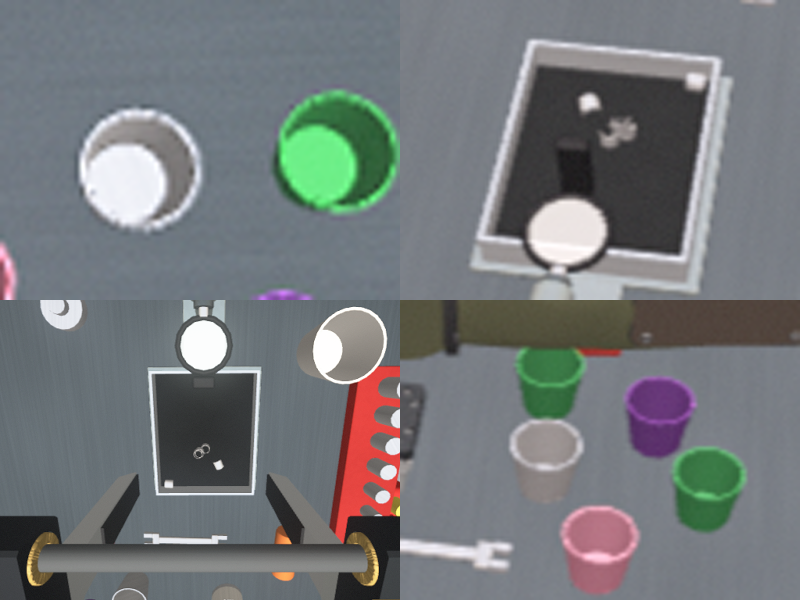

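The cup stands upright and empty at (140,170), and the tab's centre measures (0.581, 0.169). I'll zoom in to count the roller cluster.

Run:
```python
from rows import *
p=cv2.imread('pics/w5.png'); cv2.imwrite('pics/c5.png',cv2.resize(p[170:260,190:310],(800,600),interpolation=cv2.INTER_CUBIC))
Rm=np.array([[0,1,0],[1,0,0],[0,0,-1.]]).T
rows([(np.array([.5812,.1687,.23]),Rm),(np.array([.5812,.1687,.160]),Rm)],-1,sm=.03)
```

```text
n 7 maxjoint step 0.052 margin 1.04
[[18, 0, 24, -0.0, -0.0, -0.0, -1], [35, 0, 48, -0.01, -0.0, -0.0, -1], [53, 0, 71, -0.01, -0.0, -0.0, -1], [70, 1, 95, -0.01, -0.0, -0.01, -1], [70, 1, 118, -0.01, -0.0, -0.01, -1], [70, 1, 142, -0.01, -0.0, -0.01, -1], [70, 2, 165, -0.01, -0.0, -0.01, -1]]
```

View pics/c5.png

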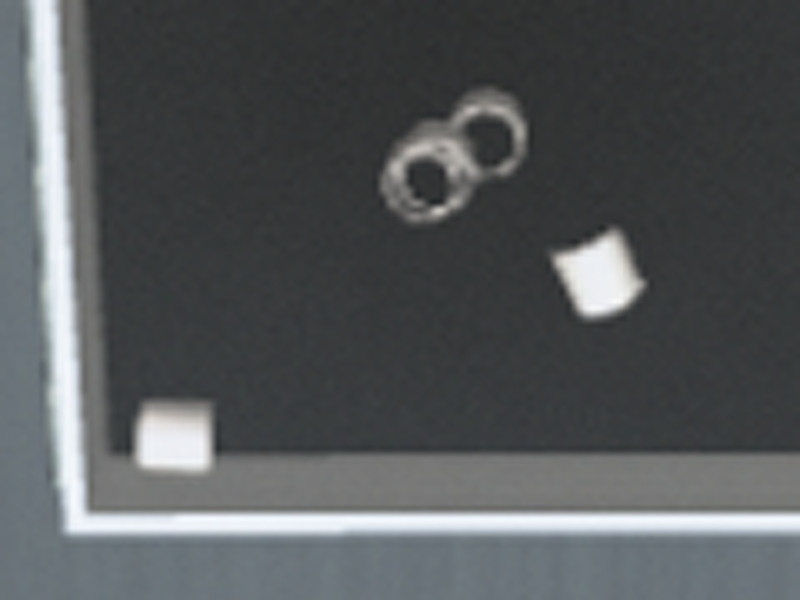

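The crop shows two lying rollers at (600,275) and (175,437), an upright one at (490,135), and what looks like a stacked pair at (428,175). I'll confirm the stack by depth, and check that nothing is on the bench around the pan.

Run:
```python
from h import *
_,w=pts('w5'); s=120/800
for u,v in[(490,100),(520,140),(425,212),(390,180),(460,190),(435,130),(600,275),(175,437),(300,350)]:
    U,V=int(190+u*s),int(170+v*s*1.0); print(u,v,w[V,U].round(4), w[V-2:V+3,U-2:U+3,2].max().round(4))
```

```text
490 100 [0.5838 0.0543 0.0253] 0.0297
520 140 [0.5911 0.0418 0.0127] 0.0285
425 212 [0.5689 0.0264 0.0123] nan
390 180 [0.5616 0.0327 0.0129] 0.0434
460 190 [0.5782 0.0406 0.0436] 0.0436
435 130 [0.5727 0.0517 0.0372] 0.0448
600 275 [0.6083 0.0157 0.0268] 0.0288
175 437 [ 0.5142 -0.0212  0.0281] 0.0285
300 350 [ 0.5416 -0.0063  0.0138] 0.0144
```

Call:
arm_command:
  plan:
    - [[18,0,24,0,0,0,-1],[35,0,48,-0.01,0,0,-1],[53,0,71,-0.01,0,0,-1],[70,1,95,-0.01,0,-0.01,-1],[70,1,118,-0.01,0,-0.01,-1],[70,1,142,-0.01,0,-0.01,-1],[70,2,165,-0.01,0,-0.01,-1],[70,2,165,-0.01,0,-0.01,-1],[70,2,165,-0.01,0,-0.01,-1]]

```text
time_s: 16.8
ee_pos: [0.5822, 0.1689, 0.1423]
eef_rot: [-3.14, -0.001, 1.577]
force: [-0.2, 0.2, 0.1]
grip_width: 0.0942
grip_force: 0.0
```

Depth puts the stacked pair's top at 44 mm, so all five rollers are in the pan. Now I'll grip the tab.

Call:
arm_command:
  plan:
    - [[0,0,0,0,0,0,0],[0,0,0,0,0,0,0.6],[0,0,0,0,0,0,1],[0,0,0,0,0,0,1],[0,0,0,0,0,0,1],[0,0,0,0,0,0,1],[0,0,0,0,0,0,1],[0,0,0,0,0,0,1],[0,0,0,0,0,0,1]]
  squeeze: 50

```text
time_s: 17.7
ee_pos: [0.5815, 0.1697, 0.1423]
eef_rot: [-3.139, -0.001, 1.578]
force: [-23.1, -1.2, 15.5]
grip_width: 0.0257
grip_force: 42.9
```

```bash
python3 rec.py
python3 - <<'E'
from h import *
# station yaw: sleeve centreline from top0 & w5
for n in('top0','w5','t5'):
    _,w=pts(n); z=w[...,2]; m=(z>.125)&(z<.136)&(abs(w[...,0]-.582)<.009)&(w[...,1]>.27)&(w[...,1]<.43); q=w[m]
    if len(q)>20:
        # centre of high ridge per y-bin
        f=np.polyfit(q[:,1],q[:,0],1); print(n,len(q),f)
_,w=pts('w5')
for y0 in(0,.12):
    m=(w[...,2]>.041)&(w[...,2]<.047)&(abs(w[...,1]-y0-.03)<.04); q=w[m]
    for lo,hi in((.47,.52),(.65,.7)):
        k=q[(q[:,0]>lo)&(q[:,0]<hi)]; print(y0,len(k),np.median(k[:,0]) if len(k) else 0)
E
```

```text
{'time_s': 17.7, 'qpos': [0.2228, 0.479, 1.4243, 0.0018, 1.2403, 0.2148], 'ee_pos': [0.5815, 0.1697, 0.1423], 'eef_rot': [-3.1393, -0.0013, 1.5781], 'force': [-23.0741, -1.187, 15.4936], 'grip_force': 42.915, 'grip_width': 0.0257}
top0 272 [-0.00622767  0.58360952]
t5 291 [-0.00332358  0.58250963]
0 181 0.49340310928400893
0 179 0.6687980368435105
0.12 265 0.4938666360929832
0.12 249 0.6681790307374136
```

The width reads 25.7 mm, so I've gripped the tab across its wide faces: my matrix was 90° off. I'll release, lift, turn 90° and grip again along y.

Call:
arm_command:
  plan:
    - [[0,0,0,0,0,0,0.4],[0,0,0,0,0,0,0],[0,0,0,0,0,0,-1],[0,0,0,0,0,0,-1],[0,0,0,0,0,0,-1],[0,0,0,0,0,0,-1],[0,0,-30,0,0,0,-1],[0,0,-65,0,0,0,-1],[0,0,-70,0,0,0,-1]]

```text
time_s: 18.6
ee_pos: [0.5836, 0.1699, 0.2168]
eef_rot: [3.135, -0.003, 1.578]
force: [1.3, 0.5, 0.6]
grip_width: 0.0887
grip_force: 0.0
```

Run:
```python
from rows import *
o=ctrl.get_obs(); print(o['ee_pos'],o['force'],o['grip_width'])
Rm=np.diag([1,-1,-1.])
g=np.array([.5812,.1687,.23])
for s in(1,-1): rows([(g,Rm@np.diag([s,s,1]))],-1,sr=.145)
p,d,i=shot('wrist','w6'); _,w=pts('w6')
z=w[...,2];m=(z>.17)&(z<.19)&(abs(w[...,0]-.582)<.03)&(abs(w[...,1]-.168)<.03);q=w[m]
print('tab top',len(q)); print(q.min(0),q.max(0)) if len(q) else 0
```

```text
[0.58356363 0.16989881 0.21682421] [1.25560072 0.4708313  0.56774046] 0.08867928027955754
n 11 maxjoint step 0.144 margin 0.76
[[0, 0, 1, 0.0, -0.0, 0.14, -1], [0, 0, 1, 0.0, -0.0, 0.29, -1], [0, -1, 2, 0.0, -0.0, 0.43, -1], [0, -1, 2, 0.0, -0.0, 0.57, -1], [-1, -1, 3, 0.0, -0.0, 0.72, -1], [-1, -1, 3, 0.0, -0.0, 0.86, -1], [-1, -2, 4, 0.0, -0.0, 1.0, -1], [-1, -2, 4, 0.0, -0.01, 1.15, -1], [-1, -2, 5, 0.0, -0.01, 1.29, -1], [-1, -2, 5, 0.0, -0.01, 1.43, -1], [-1, -2, 6, 0.0, -0.01, 1.58, -1]]
n 11 maxjoint step 0.142 margin 1.04
[[0, 0, 1, 0.0, 0.0, -0.14, -1], [0, 0, 1, 0.0, 0.0, -0.28, -1], [0, -1, 2, 0.0, 0.0, -0.43, -1], [0, -1, 2, 0.0, 0.0, -0.57, -1], [-1, -1, 3, 0.0, 0.0, -0.71, -1], [-1, -1, 3, 0.0, 0.0, -0.85, -1], [-1, -2, 4, 0.0, 0.0, -0.99, -1], [-1, -2, 4, 0.01, 0.0, -1.14, -1], [-1, -2, 5, 0.01, 0.0, -1.28, -1], [-1, -2, 5, 0.01, 0.0, -1.42, -1], [-1, -2, 6, 0.01, 0.0, -1.56, -1]]
tab top 844
[0.56792912 0.16238641 0.17016084] [0.59375664 0.17604055 0.18421959]
```

Call:
arm_command:
  plan:
    - [[0,0,0,0,0,-0.14,-1],[0,0,0,0,0,-0.28,-1],[0,0,0,0,0,-0.43,-1],[0,0,0,0,0,-0.57,-1],[0,0,0,0,0,-0.71,-1],[0,-1,0,0,0,-0.85,-1],[0,-1,0,0,0,-0.99,-1],[0,-2,0,0,0,-1.14,-1],[0,-2,0,0,0,-1.28,-1],[-1,-2,0,0,0,-1.42,-1],[-1,-2,0,0,0,-1.56,-1],[-1,-2,0,0,0,-1.56,-1]]

```text
time_s: 19.85
ee_pos: [0.58, 0.1685, 0.2112]
eef_rot: [3.141, -0.002, 3.14]
force: [0.0, 0.2, 1.2]
grip_width: 0.0942
grip_force: 0.0
```

```bash
python3 rec.py
python3 - <<'E'
from rows import *
rows([(np.array([.5812,.169,.160]),np.diag([-1,1,-1.]))],-1,sm=.03)
E
```

```text
{'time_s': 19.85, 'qpos': [0.2214, 0.4179, 1.3485, 0.0014, 1.3765, -1.3484], 'ee_pos': [0.58, 0.1685, 0.2112], 'eef_rot': [3.1405, -0.0015, 3.1404], 'force': [0.0074, 0.1509, 1.1955], 'grip_force': 0.0, 'grip_width': 0.0942}
n 3 maxjoint step 0.048 margin 1.04
[[0, 0, 23, 0.0, -0.0, -0.0, -1], [-1, 0, 47, 0.0, -0.0, -0.0, -1], [-1, 0, 70, 0.0, -0.0, -0.0, -1]]
```

Call:
arm_command:
  plan:
    - [[0,0,23,0,0,0,-1],[-1,0,47,0,0,0,-1],[-1,0,67,0,0,0,-1],[-1,0,70,0,0,0,-1],[-1,0,70,0,0,0,-1],[-1,0,70,0,0,0,-1]]

```text
time_s: 20.45
ee_pos: [0.5817, 0.1688, 0.1435]
eef_rot: [3.14, 0.001, 3.137]
force: [0.4, -0.8, -0.3]
grip_width: 0.094
grip_force: 0.0
```

Call:
arm_command:
  plan:
    - [[0,0,0,0,0,0,0],[0,0,0,0,0,0,0.5],[0,0,0,0,0,0,0.7],[0,0,0,0,0,0,1],[0,0,0,0,0,0,1],[0,0,0,0,0,0,1],[0,0,0,0,0,0,1],[0,0,0,0,0,0,1],[0,0,0,0,0,0,1],[0,0,0,0,0,0,1]]
  squeeze: 40

```text
time_s: 21.45
ee_pos: [0.5813, 0.1687, 0.1425]
eef_rot: [3.14, 0.0, 3.138]
force: [-0.3, -0.6, 0.1]
grip_width: 0.0175
grip_force: 0.0
```

```bash
python3 rec.py
```

```text
{'time_s': 21.45, 'qpos': [0.2213, 0.4765, 1.4276, 0.0015, 1.2371, -1.3465], 'ee_pos': [0.5813, 0.1687, 0.1425], 'eef_rot': [3.1402, 0.0001, 3.1381], 'force': [-0.2782, -0.6036, 0.0666], 'grip_force': 0.0, 'grip_width': 0.0175}
```

Still closing, so I'll hold the pose.

Call:
arm_command:
  plan:
    - [[0,0,0,0,0,0,1],[0,0,0,0,0,0,1],[0,0,0,0,0,0,1],[0,0,0,0,0,0,1]]

```text
time_s: 21.85
ee_pos: [0.5813, 0.1686, 0.1425]
eef_rot: [3.14, 0.0, 3.138]
force: [0.4, -1.4, 1.0]
grip_width: 0.0138
grip_force: 40.0
```

```bash
python3 rec.py
```

```text
{'time_s': 21.85, 'qpos': [0.2212, 0.4764, 1.4276, 0.0013, 1.2372, -1.3466], 'ee_pos': [0.5813, 0.1686, 0.1425], 'eef_rot': [3.1403, 0.0001, 3.1382], 'force': [0.4403, -1.448, 0.9502], 'grip_force': 39.9982, 'grip_width': 0.0138}
```

Call:
arm_command:
  plan:
    - [[0,-8,0,0,0,0,1],[0,-22,0,0,0,0,1],[0,-38,0,0,0,0,1],[0,-54,0,0,0,0,1],[0,-70,0,0,0,0,1],[0,-86,0,0,0,0,1],[0,-102,0,0,0,0,1],[0,-118,0,0,0,0,1],[0,-130,0,0,0,0,1],[0,-137,0,0,0,0,1],[0,-140,0,0,0,0,1],[0,-140,0,0,0,0,1]]
  squeeze: 50

```text
time_s: 23.05
ee_pos: [0.5817, 0.0291, 0.1425]
eef_rot: [3.139, 0.003, 3.138]
force: [8.6, 9.5, -1.5]
grip_width: 0.0138
grip_force: 50.0
```

Call:
arm_command:
  plan:
    - [[0,0,0,0,0,0,1],[0,0,0,0,0,0,1],[0,0,0,0,0,0,1]]

```text
time_s: 23.35
ee_pos: [0.5817, 0.0295, 0.1425]
eef_rot: [3.139, 0.003, 3.139]
force: [9.8, 9.1, -2.8]
grip_width: 0.0138
grip_force: 50.0
```

```bash
python3 rec.py
python3 - <<'E'
from h import *
a,_,_=shot('top','t7');b,_,_=shot('side','s7')
f=lambda im,x0,y0,w,h:cv2.resize(im[y0:y0+h,x0:x0+w],(400,300),interpolation=cv2.INTER_CUBIC)
cv2.imwrite('pics/m7.png',np.vstack([np.hstack([f(a,110,130,60,45),f(b,175,255,60,45)]),np.hstack([f(a,70,100,240,180),f(b,130,160,200,150)])]))
E
```

```text
{'time_s': 23.35, 'qpos': [-0.0136, 0.4261, 1.5007, 0.0033, 1.212, -1.5826], 'ee_pos': [0.5817, 0.0295, 0.1425], 'eef_rot': [3.1385, 0.0028, 3.1387], 'force': [9.809, 9.1304, -2.8223], 'grip_force': 49.9961, 'grip_width': 0.0138}
```

View pics/m7.png

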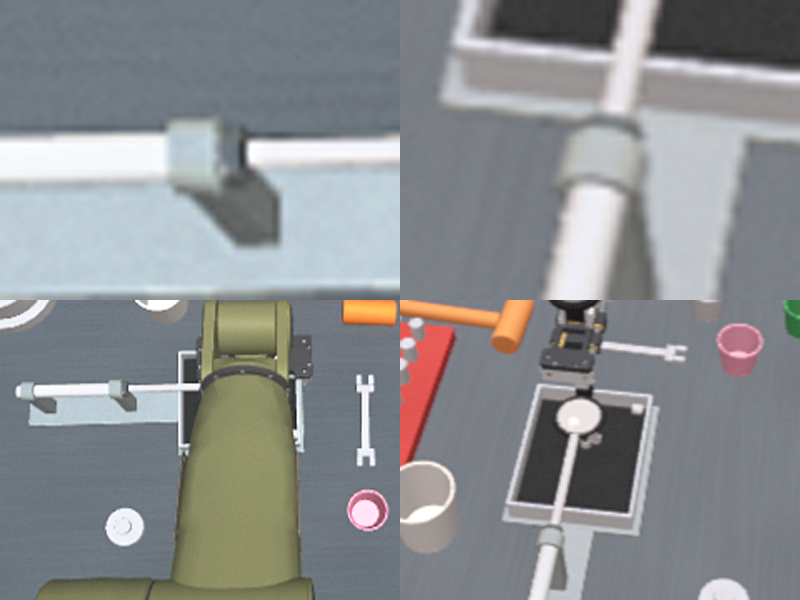

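The dark ring shows just at the sleeve's mouth, at (240,150) in the top crop. The pull measures 139 mm, so I'll add 1 mm along -y and ease off the side load.

Call:
arm_command:
  plan:
    - [[-0.5,-0.6,0,0,0,0,1],[-1,-1,0,0,0,0,1],[-1,-1,0,0,0,0,1],[-1,-1,0,0,0,0,1],[-1,-1,0,0,0,0,1],[-1,-1,0,0,0,0,1]]

```text
time_s: 24.05
ee_pos: [0.5818, 0.0286, 0.1425]
eef_rot: [3.139, 0.0, 3.139]
force: [-1.1, 8.6, 1.5]
grip_width: 0.0139
grip_force: 50.0
```

```bash
python3 rec.py
python3 - <<'E'
from h import *
a,_,_=shot('top','t8'); cv2.imwrite('pics/c8.png',cv2.resize(a[140:170,125:165],(800,600),interpolation=cv2.INTER_CUBIC))
i=cams.camera_info('top')
# predicted pixels of mouth point candidates on rod top
for y in(.254,.257,.260,.263):
    c=i['world_to_cam']@[.582,y,.125,1]; u=i['fx']*c[0]/c[2]+i['cx'];v=i['fy']*c[1]/c[2]+i['cy']; print(y,((u+.5-125)*20).round(1),((v+.5-140)*20).round(1))
E
```

```text
{'time_s': 24.05, 'qpos': [-0.0152, 0.4276, 1.4987, 0.0033, 1.215, -1.5843], 'ee_pos': [0.5818, 0.0286, 0.1425], 'eef_rot': [3.1385, 0.0003, 3.1388], 'force': [-1.0814, 8.5895, 1.4501], 'grip_force': 50.0018, 'grip_width': 0.0139}
0.254 453.1 260.7
0.257 432.2 261.3
0.26 411.3 261.8
0.263 390.5 262.4
```

View pics/c8.png

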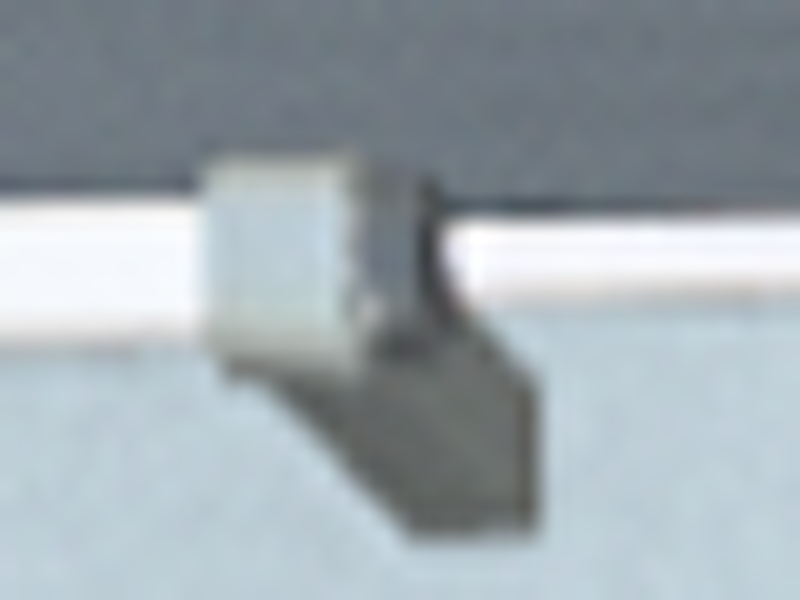

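The black ring shows from about 422 to 445 in the crop, which is roughly 3 mm, or half its width, past the mouth. The pull is 140.0 mm and the grip is steady, so I'm handing in.

```bash
python3 -c "
from station import ctrl
print(ctrl.hand_in())"
```

```text
the job is handed in; nothing more can be done
None
```

I handed the job in at about 24 s: all five rollers are in the pan, the empty cup stands upright within about 4 mm of where it started, and the arm is holding the magnifier at 140 mm with the ring at the sleeve's mouth.

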